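Sort mailbox lock collars on the sizing ramp

ROBOT

A 7-joint arm with a two-finger parallel gripper is mounted at the origin on the work surface. World frame = base frame: x ahead of the robot, y to its left, z up, the work surface at z = 0. Lengths are in m, angles in rad, forces in N, time in s.
With the tool pointing down it reaches from about 0.425 to 0.975 m from the base axis. Payload 16.7 kg.
Tool frame: the origin (TCP) lies between the finger pads; the fingertips stand 17 mm ahead of it and the grasp point (between the pads) lies 2 mm behind it; z points along the fingers, y is the line along which they close (so a half turn about z gives the same grasp; the last joint's range is limited). The gripper opens to 85 mm and grips with 20 to 120 N. Pads are 22 mm wide; open, the fingers measure 114 mm over their backs; the gripper's body (76 mm by 85 mm) begins 54 mm behind the grasp point. The pads swing forward as they close: fully open they stand 13 mm farther back than shut.
Start: joints at [1.032, 0.426, 0.074, 1.606, -0.034, 1.111, -0.067], TCP at [0.256, -0.625, 0.248] pointing down, gripper open.
Joint ranges: [-2.85, 2.85], [-0.5, 2.14], [-1.23, 1.37], [0.21, 2.46], [-1.02, 4.16], [0.16, 2.05], [-2.73, 2.73]. Speed limits (rad/s): [1.89, 1.89, 2.39, 2.39, 3.01, 3.01, 3.01].

INTERFACE

Orientations are given as a unit quaternion [w, x, y, z].
In Python, from rig import bot, eyes, job gives the robot as it stands.
- The arm moves only by the tool jog_arm, never from a script. Its argument "moves" is a list of rows, each an object with "jaw": the opening, from 0 (shut) to 1 (fully open); "xyz": the shift along the tool's x, y, z in mm, a list of three; "rotation": the turn, a rotation vector about the tool's x, y, z in degrees, a list of three. In form: [{"jaw": jaw, "xyz": [x, y, z], "rotation": [ax, ay, az]}, ...]. A call has exactly 5 rows; each row shifts and turns the commanded pose from where the row before left it, along the tool's axes as they then stand; what a row does not reach is not made up. A row lasts 1/8 s, in which the tool goes at most 62.5 mm and 10.7 degrees, less where a joint would pass 70% of its speed; a pose out of reach is approached as far as the arm can. A call with a gripper value outside its range is refused whole. The fingers move at their own pace and stop on an object; "newtons" is the grip in N (left out, the last holds). Time passes only in rows, so rows that do not move let the fingers close, or fill a call up. It gives the time, the measured TCP pose, the force, the opening and the grip force at its end, in the units of the state.
- bot.get_state(): the state, without advancing time (a new reading comes with each control period).
- eyes.get_image(name): name is "side" or "top"; returns a dict with "pixels" (384x512x3 uint8, blue, green, red), "fx", "fy", "cx", "cy" (pixels), "camera_from_world" (4x4, takes a point from world to camera coordinates). Camera axes: x right, y down, z forward; pixel columns grow to the right and rows downward; lengths in m; the calibration is good to about 2 mm. A picture is of the moment at which its call begins. There is no depth.
- job.hand_in(): hands the job in; it is judged then, once.
The state is a dict: "t": time; "joints": joint angles; "qvel": joint speeds; "joint_efforts": joint torques, N m; "eef_pos": TCP position; "tool_rot": TCP orientation; "contact_force": force on the tool from outside, world axes, zero at the start; "wrist_torque": the same for the moment, N m; "finger_gap": finger opening in m; "gripper_force": force on a finger pad.
Only numpy, scipy, OpenCV 4.12 (cv2) and the standard library are available. Lean on these libraries where they do the work, as an engineer would, in place of code of your own. Each camera call takes 0.05 s, during which the arm holds its last target. There are 200 camera calls.

TASK

Lay the three loose lock collars flat in the orange tipping tray at the head of the sorting ramp, then lift the tray's handle gently so that they slide out and run down the ramp by themselves, each dropping flat into the hole of its size; do not help them along by hand on the ramp. Lower the tray back down to rest and let go, leaving the padlock, the hand stamp and the parcel undisturbed.

Things in the scene. Friction and masses are not known exactly. Their poses are not given: they have to be found in the camera images.
- sorter: White sorting ramp with blue rails on a dark base plate (400 x 100 mm), fixed to the bench; carries the orange tipping tray. Origin on the bench, straight below the middle of the tray's hinge line. +x runs level, the way the pieces slide (the tray lies on the -x side), +z up. Ramp and tray both lean 0.17 rad sideways, so pieces slide against the guide rail on the low -y side.
- ramp_head (a point): Middle of the ramp's upper edge, 96 mm above the bench, on the slide surface. x down the ramp, y across, z square to it. The ramp is 200 mm long, falls 0.23 rad, its channel is 55 mm wide, its rails 12 mm high. Three blind round holes along the guide rail, smallest first, each 8 mm wider than its collar, 15.5 mm deep.
- tray (a joint): Tipping angle of the tray in rad: 0 = down, level along its length; grows as the handle end is lifted; stop at 0.45. Falls back by its weight when let go. Tray and ramp are slippery (friction about 0.125): pieces start to slide at 0.15 to 0.2. Tipped at about 0.25 rad/s they sort well in any order, all home within 2 s; tipped much faster they skip holes or land on edge.
- tray_hinge (a point): Middle of the tray's hinge line, at its open end at the head of the ramp, level with the tray floor; the tray turns about this point's y axis. Axes as point tray_floor.
- tray_floor (a point): Centre of the upper face of the orange tray's floor. x along the tray towards the ramp, y across it (leaning: +y is the high side), z square to the floor. Inside, the tray is 170 mm long and 55 mm wide, about 98 mm above the bench; side walls 5 mm high, back wall 12 mm, the end towards the ramp is open.
- tray_handle (a point): Middle of the tray's handle: a round steel bar 10 mm thick and 64 mm long, parallel to the hinge (it leans 0.17 rad with the tray), 212 mm from the hinge along the tray and 10 mm above the level of the tray floor. 33 mm free between bar and tray back wall. Lifting it takes a few newtons. Axes as point tray_floor.
- collar_small: The smallest lock collar: round steel disc, 26 mm in diameter, 13 mm thick, with a dark keyway mark on its upper face; lies flat loose on the bench. Origin in the middle of the disc, z along its axis. About 50 g.
- collar_medium: The middle lock collar: round brass disc, 38 mm in diameter, 13 mm thick, with a dark keyway mark on its upper face; lies flat loose on the bench. Origin in the middle of the disc, z along its axis. About 110 g.
- collar_large: The largest lock collar: round steel disc, 50 mm in diameter, 13 mm thick, with a dark keyway mark on its upper face; lies flat loose on the bench. Origin in the middle of the disc, z along its axis. About 190 g.
- hole_small (a point): Where the middle of the small collar lies when it is fully down in its hole (34 mm wide, in the ramp). z is the hole's axis, square to the ramp.
- hole_medium (a point): Where the middle of the medium collar lies when it is fully down in its hole (46 mm wide, in the ramp). z is the hole's axis, square to the ramp.
- hole_large (a point): Where the middle of the large collar lies when it is fully down in its hole (58 mm wide, in the ramp). z is the hole's axis, square to the ramp.
- padlock: Bystander: brass padlock lying flat, body 45 x 42 x 22 mm, shackle to +x. Origin under its body.
- stamp: Bystander: wooden hand stamp, 40 mm wide, 72 mm tall, standing. Origin under its foot.
- parcel: Bystander: small cardboard parcel 70 x 100 x 45 mm. Origin under its centre.
Things that resemble listed ones, but are neither listed nor needed, are in the scene too. Leave any blue or red look-alike of the collar_small alone. Leave any green look-alike of the collar_medium alone.

How it is judged:
By the outcome, as a careful person would: the job done as asked, in the order asked, and still so for the second after the job is handed in, with the robot touching nothing.
It also fails if it takes over 72 s, if anything falls off the work surface, if the arm or the gripper's body presses on something with over 40 N, if the wrist force passes 120 N, or if a joint passes its speed limit or range.

## Working session

There is one attempt and no reset: what is moved stays moved. The work goes in short steps, Python scripts to look and compute and a tool call to move; the robot and the scene stay as the last step left them, time stands still between calls to the robot, and variables do not carry over. Pictures are saved under pics/ and viewed, at most 10 in all, crops included, and the job is handed in when it is done.

Besides the shell and the picture viewer there is one more tool, called after "Request:" by a JSON object that holds its "name" and its "arguments". jog_arm: Moves the arm, as the interface text tells. Its arguments: {"type":"object","properties":{"moves":{"type":"array"},"newtons":{"type":"number"}},"required":["moves"]}

```bash
mkdir -p pics
cat > h.py <<'E'
import numpy as np, cv2
from rig import bot, eyes, job
def grab(n,f=None):
    d=eyes.get_image(n)
    d['px']=np.array(d['pixels'],np.uint8)
    if f: cv2.imwrite('pics/'+f,d['px'])
    return d
def ray(d,u,v):
    M=np.array(d['camera_from_world']);R=M[:3,:3];t=M[:3,3]
    o=-R.T@t; r=R.T@np.array([(u-d['cx'])/d['fx'],(v-d['cy'])/d['fy'],1]); return o,r
def onz(d,u,v,z):
    o,r=ray(d,u,v); return o+r*(z-o[2])/r[2]
def proj(d,p):
    M=np.array(d['camera_from_world']);q=M[:3,:3]@np.array(p)+M[:3,3]
    return np.array([d['fx']*q[0]/q[2]+d['cx'],d['fy']*q[1]/q[2]+d['cy']])
E
python3 - <<'E'
from h import *
a=grab('top','top0.png');b=grab('side','side0.png')
for d in(a,b):
    print(d['fx'],ray(d,256,192))
    
s=bot.get_state();print(s['t'],s['eef_pos'],s['tool_rot'],s['finger_gap'],s['joints'])
E
```

```text
496.7392408168909 (array([0.38428831, 0.05164528, 1.62179741]), array([ 0.14589303,  0.00202478, -0.98940903]))
407.987222900302 (array([0.17842612, 0.6235175 , 0.74981573]), array([ 0.41235626, -0.6089969 , -0.67776217]))
0.1 [ 0.25569931 -0.62431037  0.24767995] [-5.57069699e-04  9.81168209e-01  1.93154373e-01 -1.56031089e-04] 0.08558231842550994 [ 1.03251184  0.42665826  0.07386928  1.60656254 -0.0340959   1.11078859
 -0.06708709]
```

View pics/top0.png

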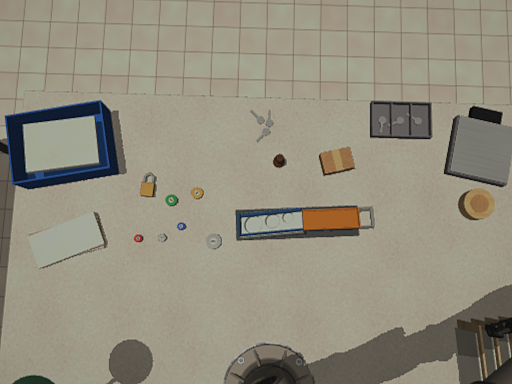

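View pics/side0.png

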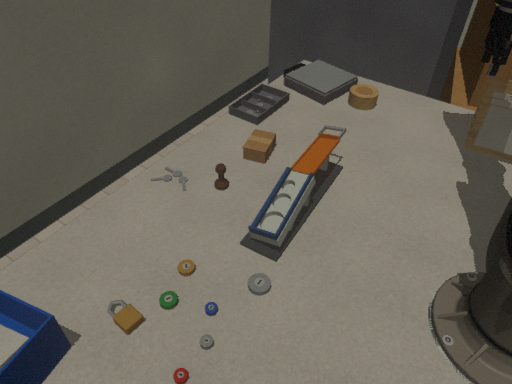

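Top view: the robot base is at (270,375) and the sorter spans (237..373, 207..240), with its tray and handle on the right.

Candidates:
- **Small:** grey (163,238), blue (181,226) and red (138,238). I choose the grey one.
- **Medium:** brass (197,193) and green (172,200). I choose the brass one.
- **Large:** grey (214,241).

The padlock is at (148,186), the stamp at (279,160) and the parcel at (337,161).

Run:
```python
from h import *
a=grab('top');b=grab('side')
c=cv2.resize(a['px'][170:260,120:400],None,fx=2.8,fy=2.8,interpolation=cv2.INTER_CUBIC)
c2=cv2.resize(b['px'][110:260,235:355],None,fx=3.5,fy=3.5,interpolation=cv2.INTER_CUBIC)
cv2.imwrite('pics/c1.png',c);cv2.imwrite('pics/c2.png',c2)
# collar blobs: difference from local bench colour
for n,d,seeds in(('top',a,[(163,238),(197,193),(214,241)]),('side',b,[(206,341),(187,267),(259,284)])):
    lab=cv2.cvtColor(d['px'],cv2.COLOR_BGR2LAB).astype(float)
    for (u,v) in seeds:
        r=14 if n=='top' else 20
        w=lab[v-r:v+r+1,u-r:u+r+1]; bg=np.median(np.r_[w[0],w[-1],w[:,0],w[:,-1]],axis=0)
        m=(np.linalg.norm(w-bg,axis=2)>12).astype(np.uint8)
        m=cv2.morphologyEx(m,cv2.MORPH_CLOSE,np.ones((5,5)))
        k,L,S,C=cv2.connectedComponentsWithStats(m)
        i=1+np.argmax(S[1:,4]); x,y=C[i]+[u-r,v-r]
        print(n,(u,v),S[i],x,y,onz(d,x,y,.010 if n=='top' else .0065)[:2])
# orange tray
hsv=cv2.cvtColor(a['px'],cv2.COLOR_BGR2HSV)
m=cv2.inRange(hsv,(5,180,120),(18,255,255));k,L,S,C=cv2.connectedComponentsWithStats(m)
i=1+np.argmax(S[1:,4]);print(S[i],C[i])
cn=cv2.findContours((L==i).astype(np.uint8),0,1)[0][0]
for p in cv2.boxPoints(cv2.minAreaRect(cn)): print(p,onz(a,*p,.1))
```

```text
top (163, 238) [ 9  9 10 10 74] 162.27027027027026 237.21621621621622 [0.46591419 0.353425  ]
top (197, 193) [  8   7  13  14 138] 197.08695652173913 192.7826086956522 [0.61395625 0.24760999]
top (214, 241) [  6   6  16  17 217] 213.67741935483872 240.7741935483871 [0.45888081 0.18722523]
side (206, 341) [ 13  13  16  17 188] 206.29255319148936 341.8244680851064 [0.46566851 0.35758799]
side (187, 267) [ 10  12  19  18 261] 185.9310344827586 267.51724137931035 [0.61492824 0.25055004]
side (259, 284) [  8   9  25  23 449] 258.6971046770601 283.9443207126949 [0.45860777 0.19170274]
[ 303  208   57   22 1094] [330.3976234  218.50182815]
[302.28506 209.98642] [ 0.55662694 -0.08951311  0.1       ]
[358.34842 207.31674] [ 0.56970866 -0.26291419  0.1       ]
[359.28958 227.08145] [ 0.50858773 -0.2657637   0.1       ]
[303.22623 229.75113] [ 0.49572279 -0.09330513  0.1       ]
```

View pics/c1.png

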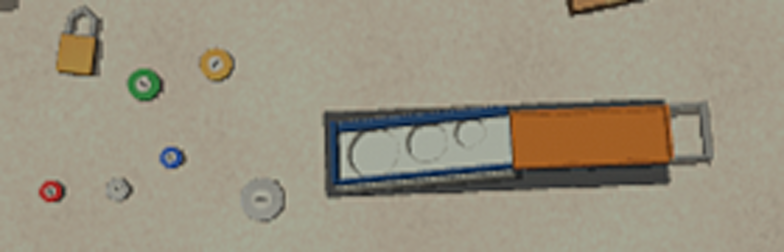

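View pics/c2.png

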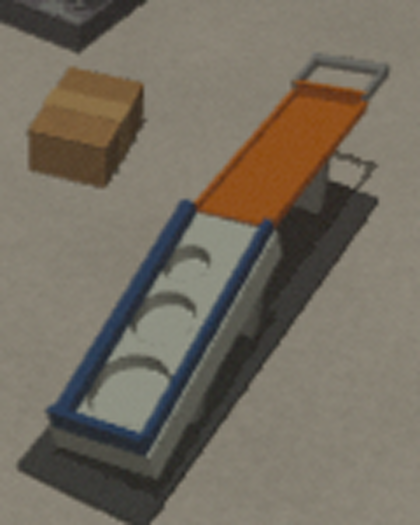

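The crops confirm the grey, brass and large collars. The holes sit on the far (+x) rail, so the tray leans down away from the robot. I'm starting with the large collar.

Request:
{"name": "jog_arm", "arguments": {"moves": [{"jaw": 0.8,"xyz": [0,0,0],"rotation": [0,0,9]},{"jaw": 0.8,"xyz": [0,0,0],"rotation": [0,0,9]},{"jaw": 0.8,"xyz": [36,-39,0],"rotation": [0,0,0]},{"jaw": 0.8,"xyz": [36,-39,0],"rotation": [0,0,0]},{"jaw": 0.8,"xyz": [36,-39,0],"rotation": [0,0,0]}], "newtons": 40}}

```text
t: 0.82
eef_pos: [0.3557, -0.4984, 0.2482]
tool_rot: [-0.0, 0.999, 0.037, -0.0]
contact_force: [1.6, -0.4, -0.1]
finger_gap: 0.068
gripper_force: 0.0
```

Request:
{"name": "jog_arm", "arguments": {"moves": [{"jaw": 0.8,"xyz": [36,-39,0],"rotation": [0,0,0]},{"jaw": 0.8,"xyz": [36,-39,0],"rotation": [0,0,0]},{"jaw": 0.8,"xyz": [36,-39,0],"rotation": [0,0,0]},{"jaw": 0.8,"xyz": [36,-39,0],"rotation": [0,0,0]},{"jaw": 0.8,"xyz": [36,-39,0],"rotation": [0,0,0]}]}}

```text
t: 1.45
eef_pos: [0.5206, -0.2905, 0.2484]
tool_rot: [0.0, 0.999, 0.037, 0.0]
contact_force: [-0.1, -1.7, 0.1]
finger_gap: 0.0685
gripper_force: 0.0
```

Request:
{"name": "jog_arm", "arguments": {"moves": [{"jaw": 0.8,"xyz": [0,-50,0],"rotation": [0,0,0]},{"jaw": 0.8,"xyz": [0,-50,0],"rotation": [0,0,0]},{"jaw": 0.8,"xyz": [0,-50,0],"rotation": [0,0,0]},{"jaw": 0.8,"xyz": [-10,-50,0],"rotation": [0,0,0]},{"jaw": 0.8,"xyz": [-10,-50,0],"rotation": [0,0,0]}]}}

```text
t: 2.08
eef_pos: [0.4806, -0.0426, 0.2483]
tool_rot: [0.0, 0.999, 0.037, 0.0]
contact_force: [1.1, 0.4, 0.1]
finger_gap: 0.0678
gripper_force: 0.0
```

Request:
{"name": "jog_arm", "arguments": {"moves": [{"jaw": 0.8,"xyz": [-1,-46.6,30],"rotation": [0,0,0]},{"jaw": 0.8,"xyz": [-1,-46.6,30],"rotation": [0,0,0]},{"jaw": 0.8,"xyz": [-1,-46.6,30],"rotation": [0,0,0]},{"jaw": 0.8,"xyz": [-1,-46.6,30],"rotation": [0,0,0]},{"jaw": 0.8,"xyz": [0,-46.6,30],"rotation": [0,0,0]}]}}

```text
t: 2.7
eef_pos: [0.4597, 0.1893, 0.0976]
tool_rot: [-0.0, 0.999, 0.037, 0.0]
contact_force: [2.0, 0.3, 0.1]
finger_gap: 0.0687
gripper_force: 0.0
```

Run:
```python
from h import *
a=grab('top');b=grab('side')
s=bot.get_state();p=np.array(s['eef_pos']);print(p,s['finger_gap'])
ims=[]
for d,(u,v) in((a,(214,241)),(b,(259,284))):
    im=d['px'].copy()
    for q in(p+[0,0,-.017],p*[1,1,0]+[0,0,.0065]):
        print(proj(d,q))
    c=im[v-60:v+30,u-50:u+50]; ims.append(cv2.resize(c,(400,360),interpolation=cv2.INTER_CUBIC))
cv2.imwrite('pics/n1.png',np.hstack(ims))
```

```text
[0.45764995 0.19238023 0.09583522] 0.06831224813152387
[210.16208033 240.04618531]
[212.15829516 241.16537105]
[259.61890325 263.59067546]
[258.88411694 284.38019207]
```

View pics/n1.png

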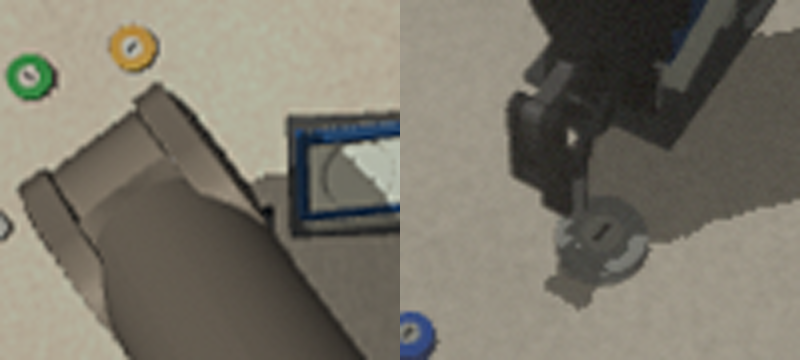

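Left (top view): the arm hides the large collar. Right (side view): the collar is at about crop (600,235), directly under the fingertips at crop (560,205). The alignment fits, so I'm descending.

Request:
{"name": "jog_arm", "arguments": {"moves": [{"jaw": 0.8,"xyz": [1.2,3,20],"rotation": [0,0,0]},{"jaw": 0.8,"xyz": [0,0,25],"rotation": [0,0,0]},{"jaw": 0.8,"xyz": [0,0,20],"rotation": [0,0,0]},{"jaw": 0.8,"xyz": [0,0,8],"rotation": [0,0,0]},{"jaw": 0.8,"xyz": [0,0,4],"rotation": [0,0,0]}]}}

```text
t: 3.42
eef_pos: [0.4615, 0.1849, 0.0214]
tool_rot: [-0.0, 0.999, 0.037, 0.0]
contact_force: [-0.5, -0.7, -0.1]
finger_gap: 0.0687
gripper_force: 0.0
```

Request:
{"name": "jog_arm", "arguments": {"moves": [{"jaw": 0.5,"xyz": [0,0,0],"rotation": [0,0,0]},{"jaw": 0.5,"xyz": [0,0,0],"rotation": [0,0,0]},{"jaw": 0.5,"xyz": [0,0,0],"rotation": [0,0,0]},{"jaw": 0.5,"xyz": [0,0,0],"rotation": [0,0,0]},{"jaw": 0.5,"xyz": [0,0,0],"rotation": [0,0,0]}]}}

```text
t: 4.05
eef_pos: [0.4617, 0.1851, 0.022]
tool_rot: [-0.0, 0.999, 0.037, 0.001]
contact_force: [-1.0, -0.3, 7.5]
finger_gap: 0.0473
gripper_force: 41.6
```

Request:
{"name": "jog_arm", "arguments": {"moves": [{"jaw": 0.5,"xyz": [0,0,-10],"rotation": [0,0,0]},{"jaw": 0.5,"xyz": [0,0,-40],"rotation": [0,0,0]},{"jaw": 0.5,"xyz": [0,0,-50],"rotation": [0,0,0]},{"jaw": 0.5,"xyz": [0,0,-50],"rotation": [0,0,0]},{"jaw": 0.5,"xyz": [0,0,-30],"rotation": [0,0,0]}]}}

```text
t: 4.68
eef_pos: [0.4616, 0.1851, 0.2045]
tool_rot: [-0.0, 0.999, 0.037, 0.001]
contact_force: [0.9, -0.6, -2.4]
finger_gap: 0.0476
gripper_force: 42.0
```

Run:
```python
from h import *
b=grab('side')
for i in range(3):
    s=bot.get_state();p=np.array(s['eef_pos']);print(s['t'],p,s['finger_gap'],s['contact_force'],s['gripper_force'])
    if i<2: a=grab('top')
u,v=proj(b,p).astype(int);print(u,v)
c=b['px'][max(v-60,0):v+60,u-60:u+60]
cv2.imwrite('pics/n2.png',cv2.resize(c,(600,600),interpolation=cv2.INTER_CUBIC))
```

```text
4.725 [0.46265344 0.18574306 0.20733579] 0.047364432536667916 [2.46363408 0.3831865  3.77640906] 42.07890808582306
4.775 [0.46254522 0.18557987 0.20519535] 0.0474574994316566 [-0.62741039  0.7463261  -1.64286676] 42.0545357465744
4.825 [0.46181515 0.18510645 0.20318644] 0.04713930377369132 [-0.07129444 -0.19401212 -2.63701495] 42.048967480659485
261 218
```

View pics/n2.png

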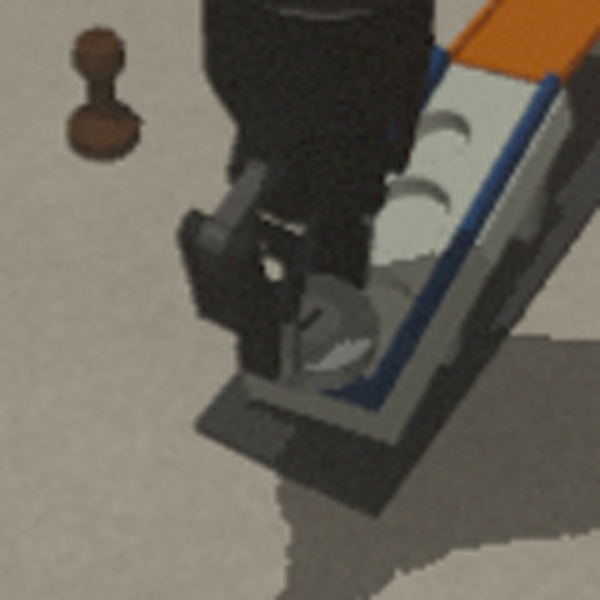

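Run:
```python
from h import *
b=grab('side')
s=bot.get_state();p=np.array(s['eef_pos']);print(p)
U=201;V=158
for q in [(.462,.1855),(.455,.1855),(.45,.1855),(.445,.1855)]:
    for z in (.205-.015+.0065,):
        t=np.linspace(0,2*np.pi,60);P=np.array([proj(b,(q[0]+.025*np.cos(x),q[1]+.025*np.sin(x),z)) for x in t])
        P=(P-[U,V])*5
        print(q,'L%.0f R%.0f T%.0f B%.0f'%(P[:,0].min(),P[:,0].max(),P[:,1].min(),P[:,1].max()))
# other grasp points from earlier: mark centre (311,320) crop
print(onz(b,201+311/5,158+320/5,.205-.015+.0065))
```

```text
[0.4612499  0.18480239 0.20185092]
(0.462, 0.1855) L234 R368 T266 B365
(0.455, 0.1855) L249 R384 T274 B373
(0.45, 0.1855) L260 R396 T280 B379
(0.445, 0.1855) L271 R407 T285 B385
[0.45732754 0.18569229 0.1965    ]
```

Run:
```python
from h import *
b=grab('side');a=grab('top');
for n,d in(('top0',a),('side0',b)):
    im=cv2.imread(f'pics/{n}.png')
    m=cv2.inRange(cv2.cvtColor(im,cv2.COLOR_BGR2HSV),(4,150,90),(20,255,255))
    k,L,S,C=cv2.connectedComponentsWithStats(m)
    i=min(range(1,k),key=lambda i:-S[i,4]*(300<C[i][0]+0<345)*(140<C[i][1]<225))
    cn=max(cv2.findContours((L==i).astype(np.uint8),0,1)[0],key=cv2.contourArea)
    q=cv2.approxPolyDP(cv2.convexHull(cn),4,True).reshape(-1,2);print(n,S[i])
    for p in q:
        lo=onz(d,*map(float,p),.0985)   # low-side wall top
        hi=onz(d,*map(float,p),.108)
        print(p,'lo',lo[:2].round(4),'hi',hi[:2].round(4))
# blue rails / base plate direction, top
im=cv2.imread('pics/top0.png');m=cv2.inRange(cv2.cvtColor(im,cv2.COLOR_BGR2HSV),(100,120,60),(125,255,255));m[:,:230]=0;m[:,310:]=0
pts=cv2.findNonZero(m).reshape(-1,2)
for lohi,z in((1,.0),(0,0)):
    pass
ys=[(u,pts[pts[:,0]==u,1].min(),pts[pts[:,0]==u,1].max()) for u in (245,260,275,290,300)]
print(ys)
```

```text
top0 [ 302  208   58   22 1165]
[358 208] lo [ 0.5677 -0.2621] hi [ 0.5666 -0.2602]
[358 227] lo [ 0.5089 -0.2621] hi [ 0.5081 -0.2601]
[303 228] lo [ 0.5012 -0.0927] hi [ 0.5005 -0.0918]
[302 210] lo [ 0.5567 -0.0888] hi [ 0.5557 -0.0879]
side0 [291 133  49  41 974]
[338 136] lo [ 0.5215 -0.2848] hi [ 0.5165 -0.2715]
[313 173] lo [ 0.4997 -0.1023] hi [ 0.495  -0.0917]
[291 168] lo [ 0.5543 -0.0868] hi [ 0.5489 -0.0764]
[320 133] lo [ 0.5691 -0.268 ] hi [ 0.5634 -0.255 ]
[(245, np.int32(214), np.int32(235)), (260, np.int32(213), np.int32(233)), (275, np.int32(211), np.int32(232)), (290, np.int32(209), np.int32(230)), (300, np.int32(208), np.int32(229))]
```

The collar is held. In the crop the disc's right edge is at about (382,330) and the keyway mark at (311,320), so its centre sits about 3 mm off the TCP towards −x. Next it goes to the tray.

Request:
{"name": "jog_arm", "arguments": {"moves": [{"jaw": 0.5,"xyz": [6.2,50.3,0],"rotation": [0,0,0]},{"jaw": 0.5,"xyz": [6.2,50.3,0],"rotation": [0,0,0]},{"jaw": 0.5,"xyz": [6.2,50.3,0],"rotation": [0,0,0]},{"jaw": 0.5,"xyz": [6.2,50.3,0],"rotation": [0,0,0]},{"jaw": 0.5,"xyz": [6.2,50.3,0],"rotation": [0,0,0]}]}}

```text
t: 5.6
eef_pos: [0.5105, -0.0651, 0.2002]
tool_rot: [-0.0, 0.999, 0.037, -0.001]
contact_force: [0.7, 0.7, -2.4]
finger_gap: 0.0477
gripper_force: 42.0
```

Request:
{"name": "jog_arm", "arguments": {"moves": [{"jaw": 0.5,"xyz": [6.2,50.3,0],"rotation": [0,0,0]},{"jaw": 0.5,"xyz": [6.2,50.3,0],"rotation": [0,0,0]},{"jaw": 0.5,"xyz": [6.2,50.3,0],"rotation": [0,0,0.6]},{"jaw": 0.5,"xyz": [0,0,0],"rotation": [0,-9.7,0]},{"jaw": 0.5,"xyz": [0,0,0],"rotation": [0,0,0]}]}}

```text
t: 6.22
eef_pos: [0.5415, -0.2119, 0.199]
tool_rot: [0.002, 0.996, 0.033, -0.087]
contact_force: [-0.1, 0.5, -2.5]
finger_gap: 0.0477
gripper_force: 42.0
```

```bash
cat >> h.py <<'E'
from scipy.spatial.transform import Rotation as Ro
def pose(n=4):
    P=[]
    for i in range(n):
        s=bot.get_state();P.append(s['eef_pos'])
        if i<n-1: eyes.get_image('top')
    w,x,y,z=s['tool_rot'];R=Ro.from_quat([x,y,z,w]).as_matrix();return np.mean(P,0),R,s
def go(t):
    p,R,s=pose();print('t',s['t'],'pos',p.round(4),'gap',s['finger_gap'],'F',np.round(s['contact_force'],1));print('axes x',R[:,0].round(3),'y',R[:,1].round(3),'z',R[:,2].round(3))
    d=np.array(t)-p;print('shift tool mm',(R.T@d*1000).round(1));return R
E
python3 -c "
from h import *
go([.541,-.213,.121])"
```

```text
t 6.375 pos [ 0.5408 -0.212   0.1996] gap 0.04746286332852038 F [-1.  -0.5 -1.8]
axes x [ 0.984  0.064 -0.168] y [ 0.065 -0.998 -0.001] z [-0.168 -0.01  -0.986]
shift tool mm [13.3  1.1 77.4]
```

Request:
{"name": "jog_arm", "arguments": {"moves": [{"jaw": 0.5,"xyz": [13.3,1,20],"rotation": [0,0,0]},{"jaw": 0.5,"xyz": [0,0,25],"rotation": [0,0,0]},{"jaw": 0.5,"xyz": [0,0,18],"rotation": [0,0,0]},{"jaw": 0.5,"xyz": [0,0,8],"rotation": [0,0,0]},{"jaw": 0.5,"xyz": [0,0,3],"rotation": [0,0,0]}]}}

```text
t: 7.0
eef_pos: [0.5414, -0.2136, 0.1259]
tool_rot: [0.003, 0.996, 0.032, -0.084]
contact_force: [-0.9, 0.4, -0.6]
finger_gap: 0.0477
gripper_force: 42.1
```

```bash
python3 -c "
from h import *
go([.541,-.213,.120])
b=grab('side');c=b['px'][100:190,270:390];cv2.imwrite('pics/n3.png',cv2.resize(c,(720,540),interpolation=cv2.INTER_CUBIC))"
```

```text
t 7.15 pos [ 0.5416 -0.2136  0.1262] gap 0.04746980324543093 F [-0.2 -0.5 -0.7]
axes x [ 0.984  0.063 -0.168] y [ 0.064 -0.998  0.   ] z [-0.167 -0.011 -0.986]
shift tool mm [ 0.5 -0.7  6.2]
```

View pics/n3.png

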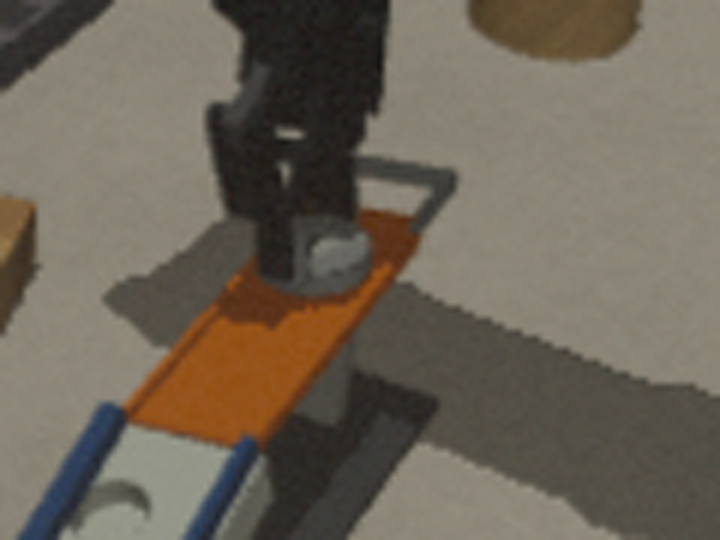

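The collar at crop (315,255) lies over the tray floor and the force shows contact beginning. Before releasing I'll check the lateral centring numerically.

Run:
```python
from h import *
b=grab('side')
im=cv2.imread('pics/n3.png')
n=np.array([.169,0,.986]);X=np.array([.986,0,-.169])
for off in(-.004,0,.004):
  c=np.array([.535,-.2136,.098])+n*.013+X*off
  t=np.linspace(0,2*np.pi,60)
  P=np.array([proj(b,c+.025*(np.cos(x)*X+np.sin(x)*np.array([0,1,0]))) for x in t]);P=(P-[270,100])*6
  print(off,'L%.0f R%.0f T%.0f B%.0f'%(P[:,0].min(),P[:,0].max(),P[:,1].min(),P[:,1].max()))
# right tray outer edge predicted vs observed
for y in(-.0915,-.17,-.213):
  f=np.array([.5325-(y+.175)*.065,y,.098])
  print(y,[((proj(b,f+X*s*.0305+n*.005)-[270,100])*6).round() for s in(-1,1)])
m=cv2.inRange(cv2.cvtColor(im,cv2.COLOR_BGR2HSV),(4,150,60),(20,255,255))
for v in(250,260,270,280,300,400,430):
  u=np.nonzero(m[v])[0];u=u[u>120];print(v,u.min(),u.max())
```

```text
-0.004 L260 R374 T229 B287
0 L252 R366 T227 B285
0.004 L244 R358 T225 B283
-0.0915 [array([252., 435.]), array([124., 400.])]
-0.17 [array([330., 336.]), array([207., 306.])]
-0.213 [array([370., 286.]), array([249., 257.])]
250 375 411
260 374 404
270 243 398
280 231 392
300 217 376
400 130 298
430 170 276
```

Request:
{"name": "jog_arm", "arguments": {"moves": [{"jaw": 0.5,"xyz": [0,0,-3],"rotation": [0,0,0]},{"jaw": 0.5,"xyz": [3,0,0],"rotation": [0,0,0]},{"jaw": 0.5,"xyz": [0,0,3],"rotation": [0,0,0]},{"jaw": 0.5,"xyz": [0,0,2],"rotation": [0,0,0]},{"jaw": 0.5,"xyz": [0,0,0],"rotation": [0,0,0]}]}}

```text
t: 7.88
eef_pos: [0.5438, -0.2134, 0.1233]
tool_rot: [0.003, 0.996, 0.032, -0.085]
contact_force: [-0.7, -0.7, -1.9]
finger_gap: 0.0476
gripper_force: 42.1
```

```bash
python3 -c "
from h import *
go([.544,-.213,.119])"
```

```text
t 8.025 pos [ 0.5439 -0.2134  0.1235] gap 0.0475345117689213 F [ 1.  -1.  -1.4]
axes x [ 0.984  0.063 -0.169] y [ 0.064 -0.998 -0.   ] z [-0.168 -0.011 -0.986]
shift tool mm [ 0.8 -0.4  4.4]
```

Request:
{"name": "jog_arm", "arguments": {"moves": [{"jaw": 0.5,"xyz": [0,0,1],"rotation": [0,0,0]},{"jaw": 0.5,"xyz": [0,0,1],"rotation": [0,0,0]},{"jaw": 0.5,"xyz": [0,0,1],"rotation": [0,0,0]},{"jaw": 0.5,"xyz": [0,0,0],"rotation": [0,0,0]},{"jaw": 0.5,"xyz": [0,0,0],"rotation": [0,0,0]}]}}

```text
t: 8.65
eef_pos: [0.5436, -0.2135, 0.1207]
tool_rot: [0.003, 0.996, 0.032, -0.085]
contact_force: [-0.2, -0.1, -1.9]
finger_gap: 0.0476
gripper_force: 42.1
```

Request:
{"name": "jog_arm", "arguments": {"moves": [{"jaw": 0.5,"xyz": [0,0,1],"rotation": [0,0,0]},{"jaw": 0.5,"xyz": [0,0,0.8],"rotation": [0,0,0]},{"jaw": 0.5,"xyz": [0,0,0],"rotation": [0,0,0]},{"jaw": 0.68,"xyz": [0,0,0],"rotation": [0,0,0]},{"jaw": 0.68,"xyz": [0,0,0],"rotation": [0,0,0]}]}}

```text
t: 9.28
eef_pos: [0.5433, -0.2135, 0.119]
tool_rot: [0.003, 0.996, 0.032, -0.084]
contact_force: [-1.0, 0.8, -0.0]
finger_gap: 0.0584
gripper_force: 0.0
```

Request:
{"name": "jog_arm", "arguments": {"moves": [{"jaw": 0.68,"xyz": [0,0,0],"rotation": [0,0,0]},{"jaw": 0.68,"xyz": [0,0,-10],"rotation": [0,0,0]},{"jaw": 0.68,"xyz": [0,0,-25],"rotation": [0,0,0]},{"jaw": 0.68,"xyz": [0,0,-40],"rotation": [0,0,0]},{"jaw": 0.68,"xyz": [0,-40,0],"rotation": [0,9.7,0]}]}}

```text
t: 9.9
eef_pos: [0.557, -0.1741, 0.1961]
tool_rot: [0.001, 1.0, 0.031, 0.003]
contact_force: [1.0, 1.8, -2.5]
finger_gap: 0.0584
gripper_force: 0.0
```

Run:
```python
from h import *
R=go([.614,.249,.10])
b=grab('side');c=b['px'][100:190,270:390];cv2.imwrite('pics/n4.png',cv2.resize(c,(720,540),interpolation=cv2.INTER_CUBIC))
```

```text
t 10.05 pos [ 0.5531 -0.1707  0.1944] gap 0.05816505076284303 F [ 0.3 -1.1  0.1]
axes x [0.998 0.066 0.001] y [ 0.066 -0.998 -0.   ] z [ 0.001  0.    -1.   ]
shift tool mm [  88.2 -414.7   94.5]
```

View pics/n4.png

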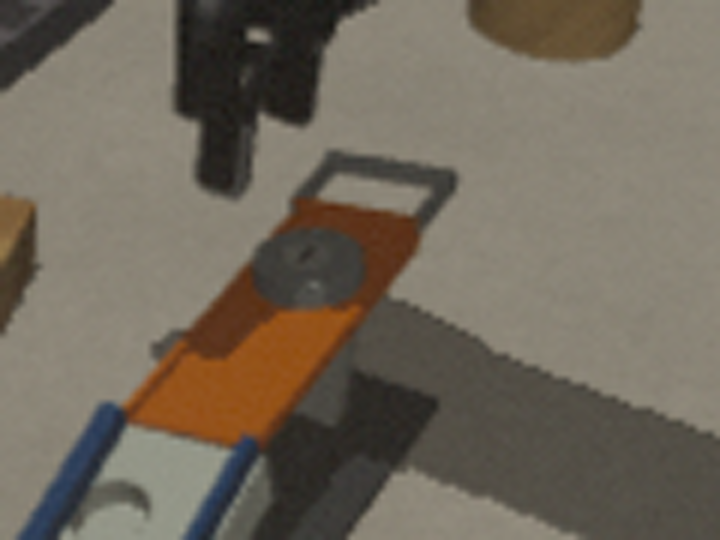

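The large collar lies flat on the tray floor. Its extent in the crop (252–366, from 227) matches the predicted centred pose. Next is the medium collar.

Request:
{"name": "jog_arm", "arguments": {"moves": [{"jaw": 0.62,"xyz": [10.9,-51.9,0],"rotation": [0,0,0]},{"jaw": 0.62,"xyz": [10.9,-51.9,0],"rotation": [0,0,0]},{"jaw": 0.62,"xyz": [10.9,-51.9,0],"rotation": [0,0,0]},{"jaw": 0.62,"xyz": [10.9,-51.9,0],"rotation": [0,0,0]},{"jaw": 0.62,"xyz": [10.9,-51.9,0],"rotation": [0,0,0]}]}}

```text
t: 10.72
eef_pos: [0.5921, 0.0909, 0.1931]
tool_rot: [0.0, 1.0, 0.032, -0.0]
contact_force: [0.8, 0.3, 0.5]
finger_gap: 0.0532
gripper_force: 0.0
```

Request:
{"name": "jog_arm", "arguments": {"moves": [{"jaw": 0.62,"xyz": [10.9,-51.9,0],"rotation": [0,0,0]},{"jaw": 0.62,"xyz": [10.9,-51.9,0],"rotation": [0,0,0]},{"jaw": 0.62,"xyz": [10.9,-51.9,20],"rotation": [0,0,0]},{"jaw": 0.62,"xyz": [0,0,45],"rotation": [0,0,0]},{"jaw": 0.62,"xyz": [0,0,30],"rotation": [0,0,0]}]}}

```text
t: 11.35
eef_pos: [0.6139, 0.2474, 0.0957]
tool_rot: [0.001, 0.999, 0.032, -0.001]
contact_force: [0.7, -0.4, -0.3]
finger_gap: 0.053
gripper_force: 0.0
```

Run:
```python
from h import *
R=go([.613,.2495,.021])
```

```text
t 11.5 pos [0.6132 0.2466 0.0947] gap 0.052776383417499274 F [0.7 0.1 0.6]
axes x [ 0.998  0.064 -0.003] y [ 0.064 -0.998  0.001] z [-0.003 -0.002 -1.   ]
shift tool mm [ 0.2 -3.  73.7]
```

Request:
{"name": "jog_arm", "arguments": {"moves": [{"jaw": 0.62,"xyz": [0,-1.5,20],"rotation": [0,0,0]},{"jaw": 0.62,"xyz": [0,0,25],"rotation": [0,0,0]},{"jaw": 0.62,"xyz": [0,0,18],"rotation": [0,0,0]},{"jaw": 0.62,"xyz": [0,0,7],"rotation": [0,0,0]},{"jaw": 0.62,"xyz": [0,0,3],"rotation": [0,0,0]}]}}

```text
t: 12.12
eef_pos: [0.6139, 0.2488, 0.025]
tool_rot: [-0.0, 0.999, 0.032, 0.0]
contact_force: [-0.0, -0.1, 0.6]
finger_gap: 0.0529
gripper_force: 0.0
```

Request:
{"name": "jog_arm", "arguments": {"moves": [{"jaw": 0.35,"xyz": [0,0,0],"rotation": [0,0,0]},{"jaw": 0.35,"xyz": [0,0,0],"rotation": [0,0,0]},{"jaw": 0.35,"xyz": [0,0,0],"rotation": [0,0,0]},{"jaw": 0.35,"xyz": [0,0,0],"rotation": [0,0,0]},{"jaw": 0.35,"xyz": [0,0,0],"rotation": [0,0,0]}]}}

```text
t: 12.75
eef_pos: [0.6141, 0.2489, 0.0257]
tool_rot: [-0.0, 0.999, 0.032, 0.001]
contact_force: [-0.9, -0.9, 6.9]
finger_gap: 0.0349
gripper_force: 40.2
```

Request:
{"name": "jog_arm", "arguments": {"moves": [{"jaw": 0.35,"xyz": [0,0,-10],"rotation": [0,0,0]},{"jaw": 0.35,"xyz": [0,0,-40],"rotation": [0,0,0]},{"jaw": 0.35,"xyz": [0,0,-50],"rotation": [0,0,0]},{"jaw": 0.35,"xyz": [0,0,-50],"rotation": [0,0,0]},{"jaw": 0.35,"xyz": [0,0,-30],"rotation": [0,0,0]}]}}

```text
t: 13.38
eef_pos: [0.6141, 0.2489, 0.2084]
tool_rot: [-0.001, 0.999, 0.032, 0.001]
contact_force: [0.1, -0.0, -1.4]
finger_gap: 0.0349
gripper_force: 40.2
```

Run:
```python
from h import *
R=go([.5325,-.143,.19])
b=grab('side');p,_,_=pose(2)
hsv=cv2.cvtColor(b['px'],cv2.COLOR_BGR2HSV)
u,v=proj(b,p+[0,0,-.009]);print(u,v)
m=cv2.inRange(hsv,(12,110,60),(28,255,255));m[:, :int(u)-30]=0;m[:,int(u)+30:]=0;m[:int(v)-25]=0;m[int(v)+30:]=0
k,L,S,C=cv2.connectedComponentsWithStats(m)
for i in range(1,k):
    if S[i,4]>20: print(S[i],C[i])
t=np.linspace(0,6.28,60)
for off in(-.006,-.003,0,.003):
    P=np.array([proj(b,p+[off+.019*np.cos(x),.019*np.sin(x),-.009]) for x in t]);print(off,P.min(0),P.max(0))
```

```text
t 13.525 pos [0.6146 0.2492 0.2092] gap 0.034813017952305084 F [-0.2 -0.8 -1.7]
axes x [0.998 0.064 0.003] y [ 0.064 -0.998 -0.001] z [ 0.003  0.001 -1.   ]
shift tool mm [-107.1  386.1   18.5]
177.53429365718978 206.74170972405233
[174 201  13  17 131] [180.92366412 209.42748092]
-0.006 [169.782677   201.13824229] [189.85999719 215.18801355]
-0.003 [168.63564295 200.51171231] [188.68543044 214.51521854]
0 [167.49232235 199.88716939] [187.51465012 213.84463594]
0.003 [166.3526972  199.26460408] [186.34763795 213.17625486]
```

Request:
{"name": "jog_arm", "arguments": {"moves": [{"jaw": 0.35,"xyz": [-12.9,48.4,0],"rotation": [0,0,0]},{"jaw": 0.35,"xyz": [-12.9,48.4,0],"rotation": [0,0,0]},{"jaw": 0.35,"xyz": [-12.9,48.4,0],"rotation": [0,0,0]},{"jaw": 0.35,"xyz": [-12.9,48.4,0],"rotation": [0,0,0]},{"jaw": 0.35,"xyz": [-12.9,48.4,0],"rotation": [0,0,0]}]}}

```text
t: 14.25
eef_pos: [0.5636, 0.0014, 0.2037]
tool_rot: [-0.0, 0.999, 0.032, -0.001]
contact_force: [1.2, -0.0, -0.2]
finger_gap: 0.0349
gripper_force: 40.2
```

Request:
{"name": "jog_arm", "arguments": {"moves": [{"jaw": 0.35,"xyz": [-12.9,48.4,0],"rotation": [0,0,0]},{"jaw": 0.35,"xyz": [-12.9,48.4,0],"rotation": [0,0,0]},{"jaw": 0.35,"xyz": [-12.9,48.4,0],"rotation": [0,0,0]},{"jaw": 0.35,"xyz": [0,0,0],"rotation": [0,-9.7,0]},{"jaw": 0.35,"xyz": [0,0,0],"rotation": [0,0,0]}]}}

```text
t: 14.88
eef_pos: [0.536, -0.1439, 0.203]
tool_rot: [0.002, 0.996, 0.032, -0.086]
contact_force: [0.5, 1.7, -1.5]
finger_gap: 0.0347
gripper_force: 40.3
```

Run:
```python
from h import *
R=go([.5363,-.144,.123])
```

```text
t 15.025 pos [ 0.5355 -0.1438  0.2034] gap 0.03493542948980145 F [ 0.3  0.1 -2.3]
axes x [ 0.984  0.064 -0.168] y [ 0.065 -0.998 -0.001] z [-0.168 -0.01  -0.986]
shift tool mm [14.3  0.3 79.1]
```

Request:
{"name": "jog_arm", "arguments": {"moves": [{"jaw": 0.35,"xyz": [14.3,0,22],"rotation": [0,0,0]},{"jaw": 0.35,"xyz": [0,0,25],"rotation": [0,0,0]},{"jaw": 0.35,"xyz": [0,0,18],"rotation": [0,0,0]},{"jaw": 0.35,"xyz": [0,0,8],"rotation": [0,0,0]},{"jaw": 0.35,"xyz": [0,0,3],"rotation": [0,0,0]}]}}

```text
t: 15.65
eef_pos: [0.5367, -0.1442, 0.1276]
tool_rot: [0.003, 0.996, 0.032, -0.084]
contact_force: [-1.0, -0.2, -0.8]
finger_gap: 0.0351
gripper_force: 40.3
```

Request:
{"name": "jog_arm", "arguments": {"moves": [{"jaw": 0.35,"xyz": [0,0,1],"rotation": [0,0,0]},{"jaw": 0.35,"xyz": [0,0,1],"rotation": [0,0,0]},{"jaw": 0.35,"xyz": [0,0,0],"rotation": [0,0,0]},{"jaw": 0.35,"xyz": [0,0,0],"rotation": [0,0,0]},{"jaw": 0.35,"xyz": [0,0,0],"rotation": [0,0,0]}]}}

```text
t: 16.27
eef_pos: [0.5364, -0.1443, 0.1257]
tool_rot: [0.003, 0.996, 0.032, -0.084]
contact_force: [0.2, 0.1, -0.1]
finger_gap: 0.0347
gripper_force: 40.3
```

Request:
{"name": "jog_arm", "arguments": {"moves": [{"jaw": 0.35,"xyz": [0,0,1],"rotation": [0,0,0]},{"jaw": 0.35,"xyz": [0,0,0.8],"rotation": [0,0,0]},{"jaw": 0.35,"xyz": [0,0,0],"rotation": [0,0,0]},{"jaw": 0.54,"xyz": [0,0,0],"rotation": [0,0,0]},{"jaw": 0.54,"xyz": [0,0,0],"rotation": [0,0,0]}]}}

```text
t: 16.9
eef_pos: [0.5361, -0.1443, 0.1239]
tool_rot: [0.003, 0.996, 0.032, -0.084]
contact_force: [0.7, -0.6, -0.8]
finger_gap: 0.0459
gripper_force: 0.0
```

Request:
{"name": "jog_arm", "arguments": {"moves": [{"jaw": 0.54,"xyz": [0,0,0],"rotation": [0,0,0]},{"jaw": 0.54,"xyz": [0,0,-10],"rotation": [0,0,0]},{"jaw": 0.54,"xyz": [0,0,-25],"rotation": [0,0,0]},{"jaw": 0.54,"xyz": [0,0,-40],"rotation": [0,0,0]},{"jaw": 0.54,"xyz": [0,-40,0],"rotation": [0,9.7,0]}]}}

```text
t: 17.52
eef_pos: [0.5497, -0.1048, 0.2009]
tool_rot: [0.0, 1.0, 0.031, 0.003]
contact_force: [1.8, 1.5, -1.0]
finger_gap: 0.0461
gripper_force: 0.0
```

Run:
```python
from h import *
R=go([.465,.3555,.18])
b=grab('side')
cv2.imwrite('pics/chk.png',b['px'])
n=np.array([.169,0,.986]);X=np.array([.984,.064,-.169])
c=np.array([.5305,-.144,.098])+n*.013;t=np.linspace(0,6.28,60)
P=np.array([proj(b,c+.019*(np.cos(x)*X+np.sin(x)*np.array([-.064,.998,0]))) for x in t]);print('pred',P.min(0),P.max(0))
# collar = non-saturated-orange: brass hue 18-30 inside tray
hsv=cv2.cvtColor(b['px'],cv2.COLOR_BGR2HSV)
for v in range(138,166,2): print(v,[tuple(hsv[v,u]) for u in range(296,328,4)] if v in(146,150,154) else '')
```

```text
t 17.675 pos [ 0.5461 -0.1014  0.1994] gap 0.0458508044454371 F [ 0.6 -0.7  0.4]
axes x [0.998 0.066 0.002] y [ 0.066 -0.998 -0.   ] z [ 0.002  0.    -1.   ]
shift tool mm [ -50.8 -461.3   19.3]
pred [302.71045426 151.99660613] [317.63049542 160.13691644]
138 
140 
142 
144 
146 [(np.uint8(21), np.uint8(37), np.uint8(138)), (np.uint8(21), np.uint8(39), np.uint8(139)), (np.uint8(21), np.uint8(35), np.uint8(137)), (np.uint8(15), np.uint8(64), np.uint8(127)), (np.uint8(12), np.uint8(95), np.uint8(62)), (np.uint8(34), np.uint8(28), np.uint8(63)), (np.uint8(21), np.uint8(27), np.uint8(65)), (np.uint8(25), np.uint8(24), np.uint8(65))]
148 
150 [(np.uint8(21), np.uint8(35), np.uint8(140)), (np.uint8(21), np.uint8(38), np.uint8(142)), (np.uint8(20), np.uint8(43), np.uint8(137)), (np.uint8(12), np.uint8(176), np.uint8(90)), (np.uint8(12), np.uint8(175), np.uint8(92)), (np.uint8(10), np.uint8(55), np.uint8(69)), (np.uint8(30), np.uint8(23), np.uint8(67)), (np.uint8(16), np.uint8(47), np.uint8(71))]
152 
154 [(np.uint8(19), np.uint8(38), np.uint8(142)), (np.uint8(21), np.uint8(37), np.uint8(139)), (np.uint8(16), np.uint8(131), np.uint8(72)), (np.uint8(21), np.uint8(27), np.uint8(66)), (np.uint8(19), np.uint8(128), np.uint8(74)), (np.uint8(12), np.uint8(185), np.uint8(91)), (np.uint8(11), np.uint8(181), np.uint8(90)), (np.uint8(12), np.uint8(182), np.uint8(91))]
156 
158 
160 
162 
164
```

Run:
```python
from h import *
b=grab('side')
o,r=ray(b,270+222/6,100+194/6)
for y in(-.142,-.135):
    P=o+r*(y-o[1])/r[1];print(P, 'TCP was .5531 -.1707 .1944')
print(bot.get_state()['joints'])
```

```text
[ 0.54852828 -0.142       0.17851734] TCP was .5531 -.1707 .1944
[ 0.54514402 -0.135       0.18374137] TCP was .5531 -.1707 .1944
[ 0.19915437  0.29152894 -0.15191681  1.91720401  0.05450221  0.93650234
 -1.48535307]
```

Request:
{"name": "jog_arm", "arguments": {"moves": [{"jaw": 0.5,"xyz": [0,0,0],"rotation": [0,0,10]},{"jaw": 0.5,"xyz": [0,0,0],"rotation": [0,0,10]},{"jaw": 0.5,"xyz": [0,0,0],"rotation": [0,0,10]},{"jaw": 0.5,"xyz": [0,0,0],"rotation": [0,0,10]},{"jaw": 0.5,"xyz": [0,0,0],"rotation": [0,0,10]}]}}

```text
t: 18.4
eef_pos: [0.5467, -0.1043, 0.1976]
tool_rot: [0.0, 0.918, -0.396, -0.0]
contact_force: [-0.3, 0.4, -0.2]
finger_gap: 0.0426
gripper_force: 0.0
```

Request:
{"name": "jog_arm", "arguments": {"moves": [{"jaw": 0.5,"xyz": [0,0,0],"rotation": [0,0,10]},{"jaw": 0.5,"xyz": [0,0,0],"rotation": [0,0,10]},{"jaw": 0.5,"xyz": [0,0,0],"rotation": [0,0,10]},{"jaw": 0.5,"xyz": [0,0,0],"rotation": [0,0,10]},{"jaw": 0.5,"xyz": [0,0,0],"rotation": [0,0,0]}]}}

```text
t: 19.02
eef_pos: [0.5452, -0.1036, 0.1934]
tool_rot: [0.004, 0.768, -0.641, -0.005]
contact_force: [0.7, 1.1, 0.4]
finger_gap: 0.0429
gripper_force: 0.0
```

Run:
```python
from h import *
go([.465,.3555,.18]);print(bot.get_state()['joints'])
```

```text
t 19.175 pos [ 0.5451 -0.1034  0.1934] gap 0.042945433760098774 F [-0.8  0.2  0. ]
axes x [ 0.18  -0.984 -0.005] y [-0.984 -0.18   0.01 ] z [-0.011  0.003 -1.   ]
shift tool mm [-465.8   -4.    15.7]
[-0.30291515  0.31596683  0.45785365  1.94628667 -0.17425188  0.92893069
 -2.71879498]
```

The last joint ran into its limit turning that way, so I'm turning back the other way.

Request:
{"name": "jog_arm", "arguments": {"moves": [{"jaw": 0.5,"xyz": [0,0,0],"rotation": [0,0,-10]},{"jaw": 0.5,"xyz": [0,0,0],"rotation": [0,0,-10]},{"jaw": 0.5,"xyz": [0,0,0],"rotation": [0,0,-10]},{"jaw": 0.5,"xyz": [0,0,0],"rotation": [0,0,-10]},{"jaw": 0.5,"xyz": [0,0,0],"rotation": [0,0,-10]}]}}

```text
t: 19.8
eef_pos: [0.5446, -0.1048, 0.1938]
tool_rot: [-0.0, 0.967, -0.254, -0.005]
contact_force: [-0.4, -1.6, 0.3]
finger_gap: 0.043
gripper_force: 0.0
```

Request:
{"name": "jog_arm", "arguments": {"moves": [{"jaw": 0.5,"xyz": [0,0,0],"rotation": [0,0,-10]},{"jaw": 0.5,"xyz": [0,0,0],"rotation": [0,0,-10]},{"jaw": 0.5,"xyz": [0,0,0],"rotation": [0,0,-10]},{"jaw": 0.5,"xyz": [0,0,0],"rotation": [0,0,-10]},{"jaw": 0.5,"xyz": [0,0,0],"rotation": [0,0,-10]}]}}

```text
t: 20.42
eef_pos: [0.5446, -0.1048, 0.194]
tool_rot: [-0.003, 0.984, 0.178, -0.004]
contact_force: [-0.3, -0.4, 0.1]
finger_gap: 0.0424
gripper_force: 0.0
```

Request:
{"name": "jog_arm", "arguments": {"moves": [{"jaw": 0.5,"xyz": [0,0,0],"rotation": [0,0,-10]},{"jaw": 0.5,"xyz": [0,0,0],"rotation": [0,0,-10]},{"jaw": 0.5,"xyz": [0,0,0],"rotation": [0,0,-10]},{"jaw": 0.5,"xyz": [0,0,0],"rotation": [0,0,-10]},{"jaw": 0.5,"xyz": [0,0,0],"rotation": [0,0,-10]}]}}

```text
t: 21.05
eef_pos: [0.5446, -0.1048, 0.1941]
tool_rot: [-0.004, 0.816, 0.577, -0.003]
contact_force: [-0.5, -0.4, 0.9]
finger_gap: 0.0426
gripper_force: 0.0
```

Run:
```python
from h import *
go([.465,.3555,.18]);print(bot.get_state()['joints'])
```

```text
t 21.2 pos [ 0.5446 -0.1049  0.194 ] gap 0.0424272494177487 F [-0.2 -0.3 -0.1]
axes x [ 0.342  0.94  -0.   ] y [ 0.94  -0.342 -0.01 ] z [-0.01   0.004 -1.   ]
shift tool mm [ 405.4 -232.1   16.4]
[ 0.1000877   0.29496841 -0.02898938  1.92358976  0.00698966  0.93311639
 -0.28098454]
```

Request:
{"name": "jog_arm", "arguments": {"moves": [{"jaw": 0.5,"xyz": [0,0,0],"rotation": [0,0,-8]},{"jaw": 0.5,"xyz": [0,0,0],"rotation": [0,0,-8]},{"jaw": 0.5,"xyz": [0,0,0],"rotation": [0,0,-7.7]},{"jaw": 0.5,"xyz": [51.6,-5.5,0],"rotation": [0,0,0]},{"jaw": 0.5,"xyz": [51.6,-5.5,0],"rotation": [0,0,0]}]}}

```text
t: 21.82
eef_pos: [0.5265, -0.0013, 0.1943]
tool_rot: [-0.005, 0.685, 0.729, -0.002]
contact_force: [0.4, 1.0, -0.2]
finger_gap: 0.043
gripper_force: 0.0
```

Request:
{"name": "jog_arm", "arguments": {"moves": [{"jaw": 0.5,"xyz": [51.6,-5.5,0],"rotation": [0,0,0]},{"jaw": 0.5,"xyz": [51.6,-5.5,0],"rotation": [0,0,0]},{"jaw": 0.5,"xyz": [51.6,-5.5,0],"rotation": [0,0,0]},{"jaw": 0.5,"xyz": [51.6,-5.5,0],"rotation": [0,0,0]},{"jaw": 0.5,"xyz": [51.6,-5.5,0],"rotation": [0,0,0]}]}}

```text
t: 22.45
eef_pos: [0.4815, 0.2551, 0.1958]
tool_rot: [-0.005, 0.684, 0.729, -0.002]
contact_force: [0.1, -0.3, -0.1]
finger_gap: 0.043
gripper_force: 0.0
```

Request:
{"name": "jog_arm", "arguments": {"moves": [{"jaw": 0.5,"xyz": [51.6,-5.5,0],"rotation": [0,0,0]},{"jaw": 0.5,"xyz": [51.6,-5.5,0],"rotation": [0,0,0]},{"jaw": 0.5,"xyz": [0,0,40],"rotation": [-0.5,0,0]},{"jaw": 0.5,"xyz": [0,0,45],"rotation": [0,0,0]},{"jaw": 0.5,"xyz": [0,0,25],"rotation": [0,0,0]}]}}

```text
t: 23.08
eef_pos: [0.4626, 0.3557, 0.084]
tool_rot: [-0.002, 0.684, 0.729, -0.0]
contact_force: [-0.9, -0.4, 0.7]
finger_gap: 0.0428
gripper_force: 0.0
```

Run:
```python
from h import *
go([.465,.3555,.0245])
```

```text
t 23.225 pos [0.4623 0.3554 0.0836] gap 0.042696765754467285 F [0.5 0.4 0.5]
axes x [-0.065  0.998  0.003] y [ 0.998  0.065 -0.003] z [-0.003  0.003 -1.   ]
shift tool mm [-0.3  2.9 59.1]
```

Request:
{"name": "jog_arm", "arguments": {"moves": [{"jaw": 0.5,"xyz": [0,2.5,15],"rotation": [0,0,0]},{"jaw": 0.5,"xyz": [0,0,20],"rotation": [0,0,0]},{"jaw": 0.5,"xyz": [0,0,15],"rotation": [0,0,0]},{"jaw": 0.5,"xyz": [0,0,7],"rotation": [0,0,0]},{"jaw": 0.5,"xyz": [0,0,2],"rotation": [0,0,0]}]}}

```text
t: 23.85
eef_pos: [0.4652, 0.3566, 0.0263]
tool_rot: [-0.002, 0.683, 0.731, 0.0]
contact_force: [0.2, -0.1, 0.3]
finger_gap: 0.0425
gripper_force: 0.0
```

Request:
{"name": "jog_arm", "arguments": {"moves": [{"jaw": 0.2,"xyz": [0,0,0],"rotation": [0,0,0]},{"jaw": 0.2,"xyz": [0,0,0],"rotation": [0,0,0]},{"jaw": 0.2,"xyz": [0,0,0],"rotation": [0,0,0]},{"jaw": 0.2,"xyz": [0,0,0],"rotation": [0,0,0]},{"jaw": 0.2,"xyz": [0,0,0],"rotation": [0,0,0]}]}}

```text
t: 24.48
eef_pos: [0.4657, 0.3569, 0.0272]
tool_rot: [-0.002, 0.683, 0.731, 0.001]
contact_force: [-0.8, 0.1, 6.8]
finger_gap: 0.0222
gripper_force: 39.9
```

Request:
{"name": "jog_arm", "arguments": {"moves": [{"jaw": 0.2,"xyz": [0,0,-10],"rotation": [0,0,0]},{"jaw": 0.2,"xyz": [0,0,-40],"rotation": [0,0,0]},{"jaw": 0.2,"xyz": [0,0,-50],"rotation": [0,0,0]},{"jaw": 0.2,"xyz": [0,0,-50],"rotation": [0,0,0]},{"jaw": 0.2,"xyz": [0,0,-30],"rotation": [0,0,0]}]}}

```text
t: 25.1
eef_pos: [0.4661, 0.3563, 0.21]
tool_rot: [-0.002, 0.683, 0.731, 0.002]
contact_force: [-0.0, -0.5, -0.9]
finger_gap: 0.0225
gripper_force: 39.3
```

Run:
```python
from h import *
go([.5347,-.109,.2])
b=grab('side');p,_,_=pose(2);print(proj(b,p+[0,0,-.012]))
c=b['px'];u,v=proj(b,p+[0,0,-.012]).astype(int)
cv2.imwrite('pics/n5.png',cv2.resize(c[v-45:v+45,u-50:u+50],(700,630),interpolation=cv2.INTER_CUBIC)[:600])
t=np.linspace(0,6.28,60)
for off in(-.006,0,.006):
    P=np.array([proj(b,p+[.013*np.cos(x),off+.013*np.sin(x),-.012]) for x in t]);print(off,((P.min(0)-[u-50,v-45])*7).round(),((P.max(0)-[u-50,v-45])*7).round())
```

```text
t 25.25 pos [0.4666 0.3567 0.2108] gap 0.02269101943063836 F [-0.4 -0.6 -1.3]
axes x [-0.068  0.998  0.005] y [0.998 0.068 0.001] z [ 0.001  0.005 -1.   ]
shift tool mm [-469.2   36.4    8.3]
[199.39962722 283.33601656]
-0.006 [313. 253.] [426. 347.]
0 [296. 270.] [410. 366.]
0.006 [278. 288.] [393. 385.]
```

View pics/n5.png

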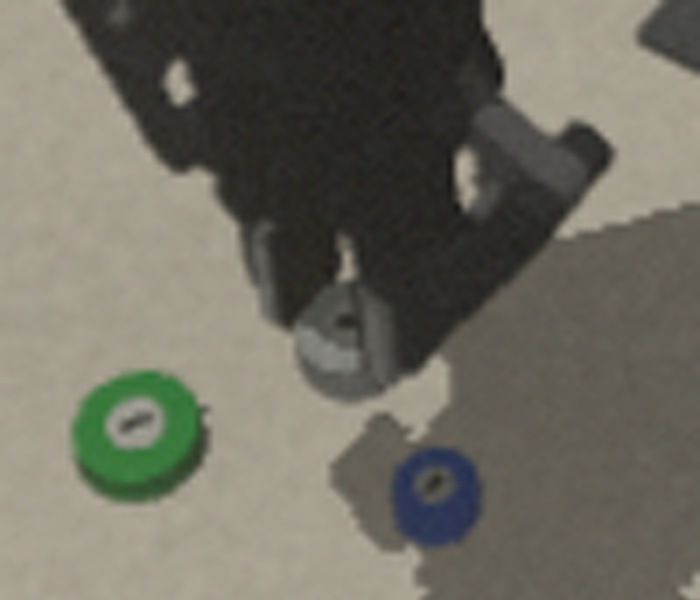

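The small collar is held and centred: the disc is at crop (348,340) and the keyway at (345,320). The blue one at (435,495) and the green one at (138,435) are untouched. On to the tray.

Request:
{"name": "jog_arm", "arguments": {"moves": [{"jaw": 0.2,"xyz": [-52,3.8,0],"rotation": [0,0,0]},{"jaw": 0.2,"xyz": [-52,3.8,0],"rotation": [0,0,0]},{"jaw": 0.2,"xyz": [-52,3.8,0],"rotation": [0,0,0]},{"jaw": 0.2,"xyz": [-52,3.8,0],"rotation": [0,0,0]},{"jaw": 0.2,"xyz": [-52,3.8,0],"rotation": [0,0,0]}]}}

```text
t: 25.98
eef_pos: [0.5018, 0.096, 0.2047]
tool_rot: [-0.002, 0.683, 0.731, -0.0]
contact_force: [0.2, 0.8, -0.1]
finger_gap: 0.0223
gripper_force: 39.3
```

Request:
{"name": "jog_arm", "arguments": {"moves": [{"jaw": 0.2,"xyz": [-52,3.8,0],"rotation": [0,0,0]},{"jaw": 0.2,"xyz": [-52,3.8,0],"rotation": [0,0,0]},{"jaw": 0.2,"xyz": [-52,3.8,0],"rotation": [0,0,0]},{"jaw": 0.2,"xyz": [-52,3.8,0],"rotation": [0,0,0]},{"jaw": 0.2,"xyz": [0,0,0],"rotation": [9.7,0,0]}]}}

```text
t: 26.6
eef_pos: [0.5295, -0.1139, 0.2047]
tool_rot: [-0.061, 0.683, 0.725, -0.063]
contact_force: [0.4, 1.5, -0.1]
finger_gap: 0.0224
gripper_force: 39.3
```

Run:
```python
from h import *
go([.5328,-.108,.125])
```

```text
t 26.75 pos [ 0.5313 -0.1103  0.2037] gap 0.02223963472193856 F [-0.3  0.1 -1.1]
axes x [-0.068  0.998  0.005] y [ 0.983  0.068 -0.172] z [-0.172 -0.007 -0.985]
shift tool mm [ 1.8 15.2 77.2]
```

Request:
{"name": "jog_arm", "arguments": {"moves": [{"jaw": 0.2,"xyz": [1.8,15.2,20],"rotation": [0,0,0]},{"jaw": 0.2,"xyz": [0,0,25],"rotation": [0,0,0]},{"jaw": 0.2,"xyz": [0,0,17],"rotation": [0,0,0]},{"jaw": 0.2,"xyz": [0,0,8],"rotation": [0,0,0]},{"jaw": 0.2,"xyz": [0,0,3],"rotation": [0,0,0]}]}}

```text
t: 27.38
eef_pos: [0.534, -0.1063, 0.1305]
tool_rot: [-0.059, 0.68, 0.728, -0.061]
contact_force: [0.6, -0.7, -0.3]
finger_gap: 0.0225
gripper_force: 39.4
```

Request:
{"name": "jog_arm", "arguments": {"moves": [{"jaw": 0.2,"xyz": [0,0,1],"rotation": [0,0,0]},{"jaw": 0.2,"xyz": [0,0,1],"rotation": [0,0,0]},{"jaw": 0.2,"xyz": [0,0,0],"rotation": [0,0,0]},{"jaw": 0.2,"xyz": [0,0,0],"rotation": [0,0,0]},{"jaw": 0.2,"xyz": [0,0,0],"rotation": [0,0,0]}]}}

```text
t: 28.0
eef_pos: [0.5339, -0.1064, 0.1286]
tool_rot: [-0.06, 0.68, 0.728, -0.061]
contact_force: [0.1, -0.4, -1.4]
finger_gap: 0.0227
gripper_force: 39.4
```

Request:
{"name": "jog_arm", "arguments": {"moves": [{"jaw": 0.2,"xyz": [-1,0,1],"rotation": [0,0,0]},{"jaw": 0.2,"xyz": [0,0,1],"rotation": [0,0,0]},{"jaw": 0.2,"xyz": [0,0,0.8],"rotation": [0,0,0]},{"jaw": 0.2,"xyz": [0,0,0],"rotation": [0,0,0]},{"jaw": 0.2,"xyz": [0,0,0],"rotation": [0,0,0]}]}}

```text
t: 28.62
eef_pos: [0.5334, -0.1074, 0.1258]
tool_rot: [-0.06, 0.68, 0.728, -0.061]
contact_force: [-0.6, -0.8, -0.7]
finger_gap: 0.0222
gripper_force: 39.4
```

Request:
{"name": "jog_arm", "arguments": {"moves": [{"jaw": 0.38,"xyz": [0,0,0],"rotation": [0,0,0]},{"jaw": 0.38,"xyz": [0,0,0],"rotation": [0,0,0]},{"jaw": 0.38,"xyz": [0,0,0],"rotation": [0,0,0]},{"jaw": 0.38,"xyz": [0,0,-10],"rotation": [0,0,0]},{"jaw": 0.38,"xyz": [0,0,-25],"rotation": [0,0,0]}]}}

```text
t: 29.25
eef_pos: [0.5388, -0.107, 0.1604]
tool_rot: [-0.06, 0.68, 0.728, -0.062]
contact_force: [-0.1, -0.4, 1.0]
finger_gap: 0.0325
gripper_force: 0.0
```

Request:
{"name": "jog_arm", "arguments": {"moves": [{"jaw": 0.38,"xyz": [0,0,-40],"rotation": [0,0,0]},{"jaw": 0.38,"xyz": [-50,0,-10],"rotation": [0,0,0]},{"jaw": 0.38,"xyz": [-50,0,0],"rotation": [0,0,0]},{"jaw": 0.38,"xyz": [-50,0,0],"rotation": [0,0,0]},{"jaw": 0.38,"xyz": [-40,0,0],"rotation": [0,0,0]}]}}

```text
t: 29.88
eef_pos: [0.5606, -0.2985, 0.2097]
tool_rot: [-0.059, 0.68, 0.728, -0.061]
contact_force: [1.2, 0.4, 0.1]
finger_gap: 0.0319
gripper_force: 0.0
```

Run:
```python
from h import *
go([.541,-.3015,.2]);print(bot.get_state()['joints'])
b=grab('side')
cv2.imwrite('pics/n6.png',cv2.resize(b['px'][105:195,270:390],(720,540),interpolation=cv2.INTER_CUBIC))
```

```text
t 30.025 pos [ 0.56   -0.3006  0.2094] gap 0.03260419652199583 F [0.1 1.8 0.4]
axes x [-0.064  0.998  0.003] y [ 0.983  0.064 -0.17 ] z [-0.17  -0.008 -0.985]
shift tool mm [  0.3 -17.2  12.5]
[0.35011495 0.47563868 0.0058267  1.62646942 0.06887124 1.19780879
 0.39005599]
```

View pics/n6.png

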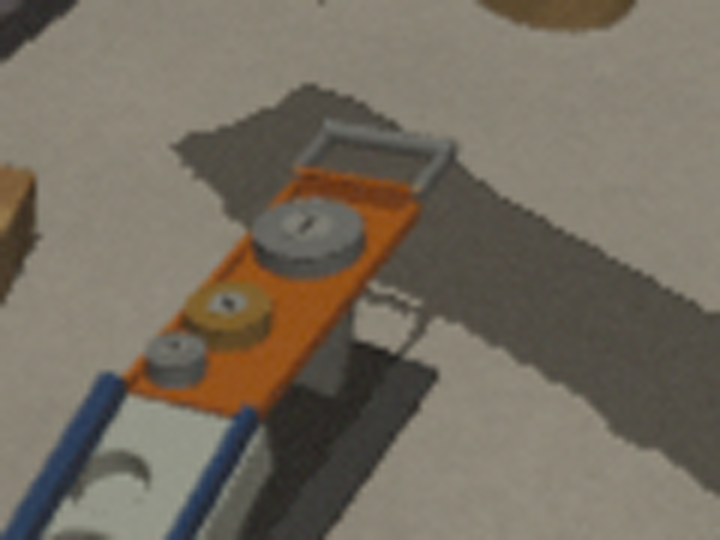

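All three collars lie flat in the tray against the low side: large (308,235), brass (230,312) and small (177,358). The handle bar runs from (325,127) to (450,147) in the crop.

Run:
```python
from h import *
b=grab('side');a=grab('top')
for u,v,z in((325,127,.1025),(450,147,.1133)): print('side',onz(b,270+u/6,105+v/6,z))
for u,v,z in((373.2,206.8,.1025),(373.2,227.9,.1133)): print('top',onz(a,u,v,z))
```

```text
side [ 0.57347497 -0.3000934   0.1025    ]
side [ 0.51206353 -0.30427919  0.1133    ]
top [ 0.57228165 -0.3083931   0.1025    ]
top [ 0.5061522  -0.30550949  0.1133    ]
```

Request:
{"name": "jog_arm", "arguments": {"moves": [{"jaw": 0.33,"xyz": [0,-16,0],"rotation": [0,0,10]},{"jaw": 0.33,"xyz": [0,0,0],"rotation": [0,0,10]},{"jaw": 0.33,"xyz": [0,0,0],"rotation": [0,0,10]},{"jaw": 0.33,"xyz": [0,0,0],"rotation": [0,0,10]},{"jaw": 0.33,"xyz": [0,0,0],"rotation": [0,0,10]}]}}

```text
t: 30.8
eef_pos: [0.5454, -0.2959, 0.2119]
tool_rot: [-0.028, 0.925, 0.371, -0.08]
contact_force: [0.5, -0.2, 0.4]
finger_gap: 0.0281
gripper_force: 0.0
```

Request:
{"name": "jog_arm", "arguments": {"moves": [{"jaw": 0.33,"xyz": [0,0,0],"rotation": [0,0,10]},{"jaw": 0.33,"xyz": [0,0,0],"rotation": [0,0,10]},{"jaw": 0.33,"xyz": [0,0,0],"rotation": [0,0,10]},{"jaw": 0.33,"xyz": [0,0,0],"rotation": [0,0,10]},{"jaw": 0.33,"xyz": [0,0,0],"rotation": [0,0,0]}]}}

```text
t: 31.42
eef_pos: [0.5454, -0.296, 0.2117]
tool_rot: [0.001, 0.996, 0.035, -0.085]
contact_force: [-0.7, -0.8, 0.4]
finger_gap: 0.0282
gripper_force: 0.0
```

Run:
```python
from h import *
go([.5434,-.302,.114])
```

```text
t 31.575 pos [ 0.5453 -0.2963  0.2117] gap 0.02815099824678368 F [-0.3 -0.5  0.3]
axes x [ 0.983  0.072 -0.17 ] y [ 0.073 -0.997 -0.005] z [-0.17  -0.008 -0.985]
shift tool mm [14.3  6.  96.6]
```

Request:
{"name": "jog_arm", "arguments": {"moves": [{"jaw": 0.33,"xyz": [14.3,7,15],"rotation": [0,0,0]},{"jaw": 0.33,"xyz": [0,0,20],"rotation": [0,0,0]},{"jaw": 0.33,"xyz": [0,0,20],"rotation": [0,0,0]},{"jaw": 0.33,"xyz": [0,0,12],"rotation": [0,0,0]},{"jaw": 0.33,"xyz": [0,0,3],"rotation": [0,0,0]}]}}

```text
t: 32.2
eef_pos: [0.5474, -0.3038, 0.1397]
tool_rot: [0.001, 0.996, 0.035, -0.086]
contact_force: [-0.1, -0.6, 0.0]
finger_gap: 0.0282
gripper_force: 0.0
```

Request:
{"name": "jog_arm", "arguments": {"moves": [{"jaw": 0.33,"xyz": [0,0,5],"rotation": [0,0,0]},{"jaw": 0.33,"xyz": [0,0,6],"rotation": [0,0,0]},{"jaw": 0.33,"xyz": [0,0,6],"rotation": [0,0,0]},{"jaw": 0.33,"xyz": [0,0,5],"rotation": [0,0,0]},{"jaw": 0.33,"xyz": [0,0,3],"rotation": [0,0,0]}]}}

```text
t: 32.83
eef_pos: [0.5433, -0.3041, 0.1151]
tool_rot: [0.001, 0.996, 0.034, -0.085]
contact_force: [-0.5, -0.4, 0.0]
finger_gap: 0.0281
gripper_force: 0.0
```

Run:
```python
from h import *
go([.5434,-.303,.114])
```

```text
t 32.975 pos [ 0.5432 -0.3041  0.1151] gap 0.0283061398980896 F [ 0.6 -0.5  0.1]
axes x [ 0.983  0.068 -0.17 ] y [ 0.068 -0.998 -0.004] z [-0.17  -0.008 -0.985]
shift tool mm [ 0.4 -1.1  1.1]
```

Request:
{"name": "jog_arm", "arguments": {"moves": [{"jaw": 0.22,"xyz": [0,0,0],"rotation": [0,0,0]},{"jaw": 0.15,"xyz": [0,0,0],"rotation": [0,0,0]},{"jaw": 0.08,"xyz": [0,0,0],"rotation": [0,0,0]},{"jaw": 0.05,"xyz": [0,0,0],"rotation": [0,0,0]},{"jaw": 0.05,"xyz": [0,0,0],"rotation": [0,0,0]}], "newtons": 30}}

```text
t: 33.6
eef_pos: [0.5435, -0.3007, 0.1155]
tool_rot: [-0.001, 0.996, 0.035, -0.086]
contact_force: [-4.7, 18.1, 9.3]
finger_gap: 0.0086
gripper_force: 30.0
```

Run:
```python
from h import *
go([.5434,-.303,.114]);s=bot.get_state();print(s['gripper_force'],s['wrist_torque'],s['joints'])
```

```text
t 33.75 pos [ 0.5435 -0.3007  0.1155] gap 0.008917809699147017 F [-4.5 18.2 10.5]
axes x [ 0.983  0.07  -0.171] y [ 0.07  -0.998 -0.008] z [-0.171 -0.004 -0.985]
shift tool mm [0.  2.3 1.5]
30.0161075592041 [ 3.90981073  1.03082248 -0.68144905] [ 0.14225916  0.57488936  0.31166503  1.74144049 -0.11170758  1.00765017
 -1.01377782]
```

Request:
{"name": "jog_arm", "arguments": {"moves": [{"jaw": 0.05,"xyz": [0,-3.4,0],"rotation": [0,0,0]},{"jaw": 0.05,"xyz": [0,0,0],"rotation": [0,0,0]},{"jaw": 0.05,"xyz": [0,-0.3,-3.3],"rotation": [-0.9,0,0]},{"jaw": 0.05,"xyz": [0,-0.6,-6.6],"rotation": [-1.8,0,0]},{"jaw": 0.05,"xyz": [0,-0.6,-6.6],"rotation": [-1.8,0,0]}]}}

```text
t: 34.38
eef_pos: [0.546, -0.2983, 0.1318]
tool_rot: [0.041, 0.995, 0.038, -0.084]
contact_force: [1.6, 3.7, -2.5]
finger_gap: 0.0086
gripper_force: 29.4
```

Request:
{"name": "jog_arm", "arguments": {"moves": [{"jaw": 0.05,"xyz": [0,-0.6,-6.6],"rotation": [-1.8,0,0]},{"jaw": 0.05,"xyz": [0,-0.6,-6.6],"rotation": [-1.8,0,0]},{"jaw": 0.05,"xyz": [0,-0.6,-6.6],"rotation": [-1.8,0,0]},{"jaw": 0.05,"xyz": [0,-0.6,-6.6],"rotation": [-1.8,0,0]},{"jaw": 0.05,"xyz": [0,-0.6,-6.6],"rotation": [-1.8,0,0]}]}}

```text
t: 35.0
eef_pos: [0.551, -0.29, 0.1637]
tool_rot: [0.119, 0.989, 0.044, -0.081]
contact_force: [1.4, 5.9, -4.5]
finger_gap: 0.0085
gripper_force: 29.5
```

Request:
{"name": "jog_arm", "arguments": {"moves": [{"jaw": 0.05,"xyz": [0,-0.6,-6.6],"rotation": [-1.8,0,0]},{"jaw": 0.05,"xyz": [0,-0.6,-6.6],"rotation": [-1.8,0,0]},{"jaw": 0.05,"xyz": [0,-0.6,-6.6],"rotation": [-1.8,0,0]},{"jaw": 0.05,"xyz": [0,-0.6,-6.6],"rotation": [-1.8,0,0]},{"jaw": 0.05,"xyz": [0,-0.3,-3.3],"rotation": [-0.9,0,0]}]}}

```text
t: 35.62
eef_pos: [0.5549, -0.2785, 0.191]
tool_rot: [0.188, 0.978, 0.05, -0.077]
contact_force: [0.0, 5.7, -4.3]
finger_gap: 0.0085
gripper_force: 29.6
```

Request:
{"name": "jog_arm", "arguments": {"moves": [{"jaw": 0.05,"xyz": [0,0,0],"rotation": [0,0,0]},{"jaw": 0.05,"xyz": [0,0,0],"rotation": [0,0,0]},{"jaw": 0.05,"xyz": [0,0,0],"rotation": [0,0,0]},{"jaw": 0.05,"xyz": [0,0,0],"rotation": [0,0,0]},{"jaw": 0.05,"xyz": [0,0,0],"rotation": [0,0,0]}]}}

```text
t: 36.25
eef_pos: [0.5548, -0.2787, 0.1905]
tool_rot: [0.187, 0.978, 0.05, -0.077]
contact_force: [0.6, 7.4, -4.8]
finger_gap: 0.0087
gripper_force: 29.7
```

Request:
{"name": "jog_arm", "arguments": {"moves": [{"jaw": 0.05,"xyz": [0,0,0],"rotation": [0,0,0]},{"jaw": 0.05,"xyz": [0,0,0],"rotation": [0,0,0]},{"jaw": 0.05,"xyz": [0,0,0],"rotation": [0,0,0]},{"jaw": 0.05,"xyz": [0,0,0],"rotation": [0,0,0]},{"jaw": 0.05,"xyz": [0,0,0],"rotation": [0,0,0]}]}}

```text
t: 36.88
eef_pos: [0.5548, -0.2787, 0.1905]
tool_rot: [0.187, 0.978, 0.05, -0.077]
contact_force: [1.6, 7.1, -5.6]
finger_gap: 0.0087
gripper_force: 29.7
```

Run:
```python
from h import *
a=grab('top');b=grab('side')
A=cv2.resize(a['px'][195:250,228:318],(450,275),interpolation=cv2.INTER_CUBIC)
B=cv2.resize(b['px'][110:260,235:355],(480,600),interpolation=cv2.INTER_CUBIC)
c=np.zeros((600,790,3),np.uint8);c[:600,:480]=B;A=cv2.resize(A,(310,190));c[:190,480:]=A
cv2.imwrite('pics/n7.png',c)
# numeric: local std / gray at predicted hole positions, versus initial image
th=.23
a0=cv2.imread('pics/top0.png').astype(int);d=np.abs(a['px'].astype(int)-a0).max(2)
m=(d>35).astype(np.uint8);m[:,310:]=0
k,L,S,C=cv2.connectedComponentsWithStats(m)
for i in range(1,k):
    if S[i,4]>8: print('top diff',S[i],C[i].round())
b0=cv2.imread('pics/side0.png').astype(int);d=np.abs(b['px'].astype(int)-b0).max(2);m=(d>35).astype(np.uint8)
k,L,S,C=cv2.connectedComponentsWithStats(m)
for i in range(1,k):
    if S[i,4]>15: print('side diff',S[i],C[i].round())
print(bot.get_state()['contact_force'])
```

```text
top diff [191 187  13  13 115] [197. 193.]
top diff [304 208   6   3   9] [306. 209.]
top diff [266 214  12  13 106] [271. 220.]
top diff [284 214   8   8  35] [287. 218.]
top diff [245 217  16  16 119] [253. 225.]
top diff [305 217   5  14  38] [308. 225.]
top diff [160 233   8   9  34] [164. 237.]
top diff [208 234  14  16  92] [216. 240.]
top diff [206 238   3   5  10] [207. 240.]
top diff [ 220  238   90  146 6901] [277. 327.]
top diff [211 240   5   2   9] [213. 241.]
top diff [226 381   6   3  10] [228. 382.]
side diff [275   0  33  30 448] [292.  14.]
side diff [ 483    0   29   81 1276] [500.  37.]
side diff [300  51  40  45 900] [323.  74.]
side diff [509  68   3  16  30] [510.  76.]
side diff [485  95  23   7  44] [496.  98.]
side diff [ 280   98   66   73 1527] [317. 135.]
side diff [483 102  29   9  60] [498. 106.]
side diff [  330   111   182   185 10712] [439. 213.]
side diff [329 155   8   9  45] [332. 159.]
side diff [338 156   5   6  18] [340. 158.]
side diff [273 197  16  11 121] [281. 202.]
side diff [264 216  18   9  48] [273. 219.]
side diff [506 226   6  32  94] [510. 241.]
side diff [178 259  18  18 215] [186. 268.]
side diff [248 273  24  23 309] [259. 285.]
side diff [200 338  14  12  95] [206. 344.]
[ 0.1048532   7.59407384 -4.4864916 ]
```

The numeric check shows three round patches in the holes: small (287,218) 8 px wide, medium (271,220) 12 px and large (253,225) 16 px. They are at the right places and sizes, and nothing is left on the tray. I'm lowering the tray.

Request:
{"name": "jog_arm", "arguments": {"moves": [{"jaw": 0.05,"xyz": [0,0.2,3.3],"rotation": [0.9,0,0]},{"jaw": 0.05,"xyz": [0,0.4,6.6],"rotation": [1.8,0,0]},{"jaw": 0.05,"xyz": [0,0.4,6.6],"rotation": [1.8,0,0]},{"jaw": 0.05,"xyz": [0,0.4,6.6],"rotation": [1.8,0,0]},{"jaw": 0.05,"xyz": [0,0.4,6.6],"rotation": [1.8,0,0]}]}}

```text
t: 37.6
eef_pos: [0.5509, -0.2902, 0.1632]
tool_rot: [0.117, 0.989, 0.044, -0.081]
contact_force: [0.8, 7.6, -3.2]
finger_gap: 0.009
gripper_force: 29.8
```

Request:
{"name": "jog_arm", "arguments": {"moves": [{"jaw": 0.05,"xyz": [0,0.4,6.6],"rotation": [1.8,0,0]},{"jaw": 0.05,"xyz": [0,0.4,6.6],"rotation": [1.8,0,0]},{"jaw": 0.05,"xyz": [0,0.4,6.6],"rotation": [1.8,0,0]},{"jaw": 0.05,"xyz": [0,0.4,6.6],"rotation": [1.8,0,0]},{"jaw": 0.05,"xyz": [0,0.4,6.6],"rotation": [1.8,0,0]}]}}

```text
t: 38.22
eef_pos: [0.546, -0.2983, 0.1316]
tool_rot: [0.039, 0.995, 0.037, -0.084]
contact_force: [1.0, 6.8, -2.6]
finger_gap: 0.0089
gripper_force: 29.7
```

Request:
{"name": "jog_arm", "arguments": {"moves": [{"jaw": 0.05,"xyz": [0,0.2,3.3],"rotation": [0.9,0,0]},{"jaw": 0.05,"xyz": [0,0.2,3.3],"rotation": [0.9,0,0]},{"jaw": 0.05,"xyz": [0,0.2,3.3],"rotation": [0.9,0,0]},{"jaw": 0.05,"xyz": [0,0,0],"rotation": [0,0,0]},{"jaw": 0.05,"xyz": [0,0,0],"rotation": [0,0,0]}]}}

```text
t: 38.85
eef_pos: [0.5444, -0.2997, 0.1221]
tool_rot: [0.017, 0.996, 0.035, -0.085]
contact_force: [2.7, 4.6, -2.3]
finger_gap: 0.0081
gripper_force: 29.8
```

Request:
{"name": "jog_arm", "arguments": {"moves": [{"jaw": 0.05,"xyz": [0,0.2,2.2],"rotation": [0.6,0,0]},{"jaw": 0.05,"xyz": [0,0.2,2.2],"rotation": [0.6,0,0]},{"jaw": 0.05,"xyz": [0,0.1,2.2],"rotation": [0.6,0,0]},{"jaw": 0.05,"xyz": [0,0,0],"rotation": [0,0,0]},{"jaw": 0.05,"xyz": [0,0,0],"rotation": [0,0,0]}]}}

```text
t: 39.48
eef_pos: [0.5434, -0.3005, 0.1157]
tool_rot: [0.001, 0.996, 0.034, -0.085]
contact_force: [2.0, 6.2, -1.3]
finger_gap: 0.0087
gripper_force: 29.9
```

Down. I'm opening the fingers and backing off along the tool axis.

Request:
{"name": "jog_arm", "arguments": {"moves": [{"jaw": 0.05,"xyz": [0,0,0.5],"rotation": [0,0,0]},{"jaw": 0.15,"xyz": [0,0,0],"rotation": [0,0,0]},{"jaw": 0.3,"xyz": [0,0,0],"rotation": [0,0,0]},{"jaw": 0.3,"xyz": [0,0,0],"rotation": [0,0,0]},{"jaw": 0.3,"xyz": [0,0,0],"rotation": [0,0,0]}]}}

```text
t: 40.1
eef_pos: [0.543, -0.3009, 0.1151]
tool_rot: [0.001, 0.996, 0.034, -0.085]
contact_force: [0.8, -1.0, 0.5]
finger_gap: 0.0256
gripper_force: 0.0
```

Request:
{"name": "jog_arm", "arguments": {"moves": [{"jaw": 0.3,"xyz": [0,0,-8],"rotation": [0,0,0]},{"jaw": 0.3,"xyz": [0,0,-15],"rotation": [0,0,0]},{"jaw": 0.3,"xyz": [0,0,-40],"rotation": [0,0,0]},{"jaw": 0.3,"xyz": [0,30,-40],"rotation": [0,0,0]},{"jaw": 0.3,"xyz": [0,40,-10],"rotation": [0,0,0]}]}}

```text
t: 40.72
eef_pos: [0.5691, -0.3701, 0.2307]
tool_rot: [0.002, 0.996, 0.035, -0.083]
contact_force: [-0.2, -0.6, 0.6]
finger_gap: 0.0258
gripper_force: 0.0
```

Request:
{"name": "jog_arm", "arguments": {"moves": [{"jaw": 0.3,"xyz": [0,50,0],"rotation": [0,0,0]},{"jaw": 0.3,"xyz": [0,50,0],"rotation": [0,0,0]},{"jaw": 0.3,"xyz": [0,20,0],"rotation": [0,0,0]},{"jaw": 0.3,"xyz": [0,0,0],"rotation": [0,0,0]},{"jaw": 0.3,"xyz": [0,0,0],"rotation": [0,0,0]}]}}

```text
t: 41.35
eef_pos: [0.5756, -0.4884, 0.2264]
tool_rot: [0.001, 0.996, 0.034, -0.085]
contact_force: [-0.7, 0.5, 1.0]
finger_gap: 0.0256
gripper_force: 0.0
```

Run:
```python
from h import *
a=grab('top');b=grab('side')
a0=cv2.imread('pics/top0.png');b0=cv2.imread('pics/side0.png')
for n,d,z in(('top',a,a0),('side',b,b0)):
    m=(np.abs(d['px'].astype(int)-z).max(2)>35).astype(np.uint8)
    k,L,S,C=cv2.connectedComponentsWithStats(m)
    for i in range(1,k):
        if S[i,4]>8 and S[i,4]<600: print(n,S[i],C[i].round())
    hsv=cv2.cvtColor(d['px'],cv2.COLOR_BGR2HSV);h0=cv2.cvtColor(z,cv2.COLOR_BGR2HSV)
    x0=slice(205,235) if n=='top' else slice(125,180)
    x1=slice(295,365) if n=='top' else slice(285,350)
    for h in(hsv,h0):
        mm=cv2.inRange(h[x0,x1],(5,150,90),(18,255,255));print(n,'tray',cv2.boundingRect(mm),(mm>0).sum())
s=bot.get_state();print(s['t'],s['eef_pos'],s['contact_force'])
# circle fits of the pieces in holes, top view
for (u,v,r) in((287,218,7),(271,220,9),(253,225,11)):
    w=cv2.cvtColor(a['px'],cv2.COLOR_BGR2HSV)[v-r:v+r+1,u-r:u+r+1];print('centre HSV',np.median(w[r-3:r+4,r-3:r+4].reshape(-1,3),0))
```

```text
top [452 127  53  49 475] [476. 156.]
top [492 134  20  17  45] [502. 140.]
top [191 187  13  13 106] [197. 193.]
top [284 213   8   9  41] [287. 217.]
top [266 214  12  13 110] [271. 220.]
top [245 217  16  16 138] [253. 225.]
top [161 234   7   8  25] [164. 237.]
top [212 234  10  16  35] [219. 242.]
top [479 325   6  29  69] [481. 339.]
top [384 328  18  10  82] [393. 332.]
top [475 333   5  24  53] [477. 345.]
top [358 341  15  18  30] [364. 350.]
top [267 354  15   5  44] [275. 357.]
top [499 357  13  27 146] [505. 369.]
top [471 369  29  15 168] [489. 379.]
top [290 374  15  10  50] [295. 379.]
top [267 377   6   6  27] [269. 380.]
top [312 377   3   7  11] [313. 380.]
top [256 381  10   3  20] [261. 382.]
top tray (7, 3, 58, 22) 1166
top tray (7, 3, 58, 22) 1165
side [344   0  18   4  38] [352.   1.]
side [505   2   7   6  17] [509.   4.]
side [347   5  28  59 595] [360.  30.]
side [505  13   7   8  21] [509.  16.]
side [509  19   3   7  11] [510.  22.]
side [350  86  14  12  79] [356.  92.]
side [325  88   6   3  10] [328.  89.]
side [483 102  22   7  39] [495. 105.]
side [289 184   4   6  14] [290. 186.]
side [273 197  16  11 122] [281. 202.]
side [262 216  20  15 105] [273. 222.]
side [268 221   5   3   9] [270. 222.]
side [509 247   3   6  10] [510. 250.]
side [178 259  18  18 214] [186. 268.]
side [248 274  24  22 238] [258. 286.]
side [261 274   8   6  21] [264. 277.]
side [257 280   5   5  10] [259. 282.]
side [452 291  10  14  69] [456. 297.]
side [200 340  14  10  76] [207. 345.]
side tray (6, 8, 49, 41) 977
side tray (6, 8, 49, 41) 974
41.45 [ 0.57583493 -0.48808028  0.22631679] [0.30852308 1.23508612 0.69087549]
centre HSV [ 27.  20. 127.]
centre HSV [ 18. 112. 160.]
centre HSV [ 26.  24. 141.]
```

The tray is back at its original place, all three collars are in their holes, and there is no difference from the first images at the padlock, stamp, parcel or look-alikes. I'm handing in.

```bash
python3 -c "
from rig import job
print(job.hand_in())"
```

```text
the job is handed in; nothing more can be done
None
```

I handed in the job at about 41 s: image differences show the three collars in their matching holes (flatness judged only from their round outlines, not seen up close), the tray down and released, and the padlock, stamp and parcel unmoved.

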